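# Refit the level knob of the listening-station mixer

### The arm

A 6-joint arm with a two-finger parallel gripper is mounted at the origin on the work surface. World frame = base frame: x ahead of the robot, y to its left, z up, the work surface at z = 0. Lengths are in m, angles in rad, forces in N, time in s.
With the tool pointing down it reaches from about 0.25 to 0.725 m from the base axis. Payload 4 kg.
Tool frame: the origin (TCP) lies midway between the tips of the shut fingers; the grasp point (between the pads) lies 19 mm behind it; z points along the fingers, y is the line along which they close (so a half turn about z gives the same grasp; the last joint's range is limited). The gripper opens to 85 mm and grips with 20 to 120 N. Pads are 22 mm wide; open, the fingers measure 114 mm over their backs; the gripper's body (76 mm by 85 mm) begins 54 mm behind the grasp point. The pads swing forward as they close: fully open they stand 13 mm farther back than shut.
Start: joints at [1.341, 0.241, 0.005, 1.335, 0, 1.571], TCP at [0.114, 0.487, 0.231] pointing down, gripper open.
Joint ranges: [-2.72, 2.72], [-1.05, 1.87], [-1.09, 1.28], [-1.99, 2.15], [-1.42, 1.44], [-3.14, 3.14]. Speed limits (rad/s): [2.79, 2.79, 3.14, 3.14, 3.14, 3.14].

### API

Orientations are given as a unit quaternion [x, y, z, w].
In Python, from workcell import bot gives the robot as it stands.
- The arm moves only by the tool play_rows, never from a script. Its argument "moves" is a list of rows, each a list of 3 entries, a list of its own where there are three numbers: the opening, from -1 (shut) to 1 (fully open), then the shift along the tool's x, y, z in cm, then the turn, a rotation vector about the tool's x, y, z in rad. A call has 1 to 12 rows; each row shifts and turns the commanded pose from where the row before left it, along the tool's axes as they then stand; what a row does not reach is not made up. A row lasts 1/12 s, in which the tool goes at most 41.7 mm and 7.16 degrees, less where a joint would pass 70% of its speed; a pose out of reach is approached as far as the arm can. A call is refused whole if a number of a shift passes 4.17 or a number of a turn 0.125, either way. A call with a gripper value outside its range is refused whole. The fingers move at their own pace and stop on an object; the grip force is fixed at half the most. Time passes only in rows, so rows that do not move let the fingers close. It gives the time, the measured TCP pose, the force and the opening at its end, in the units of the state.
- bot.get_obs(): the state, without advancing time (a new reading comes with each control period).
- bot.camera(name): name is "scene" or "top" or "wrist"; returns (picture, depth): 480x640x3 uint8, red, green, blue; 480x640 float32, m along the optical axis (not along the pixel's ray), 0 where there is no reading.
- bot.camera_info(name): a dict with "K" (3x3 intrinsics, pixels), "world_from_camera" (4x4, takes a point from camera to world coordinates); the wrist camera has in their place "T_tool_cam" (4x4, takes a point from camera to tool coordinates, whose origin is the TCP and whose axes are the flange's). Camera axes: x right, y up, looking along -z (the intrinsics and any distortion apply to the point x, -y, -z); pixel columns grow to the right and rows downward; lengths in m; the calibration is good to about 2 mm. A picture is of the moment at which its call begins: read the wrist's pose just before it. camera_info takes no time and is no camera call.
- bot.job_done(): hands the job in, once; it reports no verdict.
The state is a dict: "clock": time; "joint_pos": joint angles; "joint_vel": joint speeds; "tau": joint torques, N m; "eef_pos": TCP position; "tool_rot": TCP orientation; "ft_force": force on the tool from outside, world axes, zero at the start; "ft_torque": the same for the moment, N m; "grip_width": finger opening in m.
Only numpy, scipy, OpenCV 4.12 (cv2) and the standard library are available. Lean on these libraries where they do the work, as an engineer would, in place of code of your own. Each camera call takes 0.05 s, during which the arm holds its last target. There are 200 camera calls.

### The job

Make the record shop's headphone mixer ready for the next listener: first turn its black balance knob until its white line points at the red mark, and leave it there. Then take the loose silver knob from the grey-blue mat, turn it so that the flat in its bore matches the flat of the bare D-shaped shaft on the mixer, and push it onto the shaft, all the way down against the spring washer. Finish while still gripping the knob and pressing it fully home, for if you let go the spring pushes it up again; leave the yellow puck, headphones and disc cases where they lie.

Things in the scene. Friction and masses are not known exactly. Their poses are not given: they have to be found in the camera images.
- mixer: Headphone mixer, silver box with wooden cheeks, 244 (x) x 310 (y) x 75 mm high, fixed. Origin: centre of its underside, on the counter; z up, -x is the side facing the robot. On its flat top, in its own frame: the balance knob at x = -20, y = -70 mm, the bare shaft at x = -20, y = +70 mm. Nothing else there stands above 2 mm except the washer round the shaft.
- balance (a joint): Angle of the black balance knob about its upright axis, rad. 0: the white line on it points exactly at the red mark, which lies on the mixer's top on the knob's +x side (mixer frame). Positive is anticlockwise seen from above; range -1.5 to 1.5. Stays where it is left (friction 0.05 N m).
- balance_grip (a point): Point on the balance knob's axis, 26 mm above the mixer's top, where to grip. The knob: round black skirt 42 mm across and 8 mm high, on it a straight grip bar 38 mm long, 12 mm wide, from 8 to 34 mm above the mixer's top. x axis: along the bar, towards the end with the white line; z up. Turns with the knob.
- knob_center (a point): Centre (half-way up, on the axis) of the loose silver knob, 32 mm high, 60 g or so, upright on the mat. Upper 16 mm: silver cylinder 40 mm across; lower 16 mm: black hub 34 mm. D-shaped bore from below, 16 mm deep, 15.8 mm across, its flat 2.4 mm from the axis on the +x side: the orange line on the top runs from the centre in that direction. Fits the shaft with 0.9 mm play, 7 degrees either way.
- shaft_top (a point): Centre of the top of the bare upright D-shaft, 16 mm above the mixer's top. 14 mm across, flat 1.5 mm from the axis on the +x side (painted orange), top edge chamfered 1.5 mm. Stiff to turn (0.15 N m). With the knob fully home the knob's centre is 2 mm above this point; when it first touches the washer, 7 mm; if the flats do not match it stops or jams above that, up to 16 mm.
- washer (a joint): How far the black spring washer (26 mm across, round the foot of the shaft, its top 7 mm above the mixer's top when free) is pressed down, m: 0 free, 0.005 fully down. Takes about 3 N to start and 9 N to press fully down, then it is solid. It springs back when released.
- mat: Grey-blue mat, 250 x 140 x 3 mm, fixed on the counter; the silver knob and the yellow puck stand on it, one near each end of its long (x) side, about 130 mm apart. Origin: centre of its underside.
- puck: Bystander: yellow plastic record adapter, a ring 38 mm across and 12 mm high with a small hole, loose on the mat. Origin: centre of its underside. Leave alone.
- headphones: Bystander: black headphones lying on the counter to the right of the mixer, about 200 x 210 mm, 72 mm high. Origin: on the counter between the ear cups. Leave alone.
- cases: Bystander: two disc cases in a stack, 125 x 142 x 20 mm, loose on the counter beyond the mat. Origin: centre of the underside. Leave alone.
Mind the look-alikes: they are no part of the job. Several things look just like the part that bears knob_center: the one meant starts farthest to the robot's left.

How it is judged:
On the way, in this order (a step that is already met when the one before it is completed fails the run):
1. the balance knob's white line stands at the red mark (within 8 degrees) (value of joint balance between -0.14 and 0.14 rad), for 0.3 s.
2. the silver knob is on the shaft, flats matched, pressed down against the washer (value of joint washer above 0.003 m and z of knob_center in the frame of shaft_top below 0.006 m and horizontal distance between knob_center and shaft_top below 0.004 m and angle between the x axis of knob_center and the x axis of shaft_top, either way round below 0.35 rad and angle between knob_center's own z axis and vertical below 0.15 rad and contact force between knob and mixer above 4 N and contact force between the fingers and knob above 2 N and distance between the grasp point and knob_center below 0.03 m), for 0.2 s.
At the end, for the whole second after the job is handed in: Balance within 0.14 rad of the red mark; silver knob upright (0.15 rad) on the shaft, axes within 4 mm, flats within 0.35 rad, centre under 6 mm above the shaft top, washer down over 3 of its 5 mm, over 4 N on the mixer; fingers round the knob, over 2 N, grasp point within 30 mm of its centre (all of step 1 and all of step 2); the arm keeps its last pose, push and grip.
It fails at once if the puck is moved more than 30 mm (distance of puck from where it was at the start of the episode above 0.03 m).
It fails at once if the headphones is moved more than 30 mm (distance of headphones from where it was at the start of the episode above 0.03 m).
It fails at once if the cases is moved more than 30 mm (distance of cases from where it was at the start of the episode above 0.03 m).
It also fails if it takes over 48 s, if anything falls off the work surface, if the arm or the gripper's body presses on something with over 40 N, if the wrist force passes 120 N, or if a joint passes its speed limit or range.

## Working session

There is one attempt and no reset: what is moved stays moved. The work goes in short steps, Python scripts to look and compute and a tool call to move; the robot and the scene stay as the last step left them, time stands still between calls to the robot, and variables do not carry over. Pictures are saved under pics/ and viewed, on a budget of 10 in all, crops included, one or two more only if the job needs it, and the job is handed in when it is done.

Besides the shell and the picture viewer there is one more tool, called after "Request:" as a command line: name --argument value ..., lists and objects as JSON in quotes. play_rows: Moves the arm, as the interface text tells. Its arguments: {"type":"object","properties":{"moves":{"type":"array"}},"required":["moves"]}

```bash
mkdir -p pics; ls; cat > h.py <<'E'
import numpy as np,cv2
from workcell import bot
from scipy.spatial.transform import Rotation as R
def shot(n,f=None):
    o=bot.get_obs(); im,d=bot.camera(n); i=bot.camera_info(n)
    if 'world_from_camera' in i: T=np.array(i['world_from_camera'])
    else:
        W=np.eye(4);W[:3,:3]=R.from_quat(o['tool_rot']).as_matrix();W[:3,3]=o['eef_pos'];T=W@np.array(i['T_tool_cam'])
    K=np.array(i['K']); v,u=np.mgrid[:480,:640]
    P=np.stack([(u-K[0,2])/K[0,0]*d,-(v-K[1,2])/K[1,1]*d,-d],-1)@T[:3,:3].T+T[:3,3]
    P[d==0]=np.nan
    if f: cv2.imwrite('pics/'+f,im[...,::-1])
    return im,d,P,T,K,i
E
python3 - <<'E'
from h import *
for n in('top','scene','wrist'):
    im,d,P,T,K,i=shot(n,n+'1.png'); np.savez(n+'1',im=im,P=P,T=T,K=K)
    print(n,{k:v for k,v in i.items() if k not in('K',)},K[0],K[1])
o=bot.get_obs();print(o)
E
```

```text
pics
top {'world_from_camera': array([[-0.01600779,  0.97517835, -0.22084143,  0.29399507],
       [-0.99985305, -0.01696719, -0.00244788, -0.1151013 ],
       [-0.00613418,  0.22076979,  0.97530666,  1.59249661],
       [ 0.        ,  0.        ,  0.        ,  1.        ]])} [586.51990542   0.         305.75174953] [  0.         586.51990542 248.74747028]
scene {'world_from_camera': array([[-0.86453702, -0.29017483,  0.41033439,  1.094657  ],
       [ 0.50239423, -0.52053457,  0.69039395,  0.64071366],
       [ 0.01325829,  0.80302075,  0.59580356,  0.76402186],
       [ 0.        ,  0.        ,  0.        ,  1.        ]])} [516.7975846   0.        320.2887817] [  0.         516.7975846  245.13374799]
wrist {'T_tool_cam': array([[-1.28381082e-04,  9.64688993e-01,  2.63391592e-01,
         6.69143152e-02],
       [ 9.99999771e-01,  2.99051620e-04, -6.07881034e-04,
         2.39752994e-04],
       [-6.65183824e-04,  2.63391453e-01, -9.64688810e-01,
        -1.42060156e-01],
       [ 0.00000000e+00,  0.00000000e+00,  0.00000000e+00,
         1.00000000e+00]])} [390.59117404   0.         320.46535003] [  0.         390.59117404 235.40204985]
{'clock': 0.15, 'joint_pos': array([1.34100948e+00, 2.41241957e-01, 4.04505674e-03, 1.33523090e+00,
       1.21767359e-05, 1.57076210e+00]), 'joint_vel': array([-0.00047252, -0.00183453,  0.00314624, -0.00168028, -0.0005737 ,
        0.000484  ]), 'tau': array([-1.15854996e-04, -3.72636080e+01,  2.52637982e+01,  1.23931171e-02,
        4.22184911e-06, -7.15411943e-06]), 'eef_pos': array([0.11377064, 0.48638488, 0.23062081]), 'tool_rot': array([ 1.14623780e-01,  9.93408639e-01, -8.09660310e-04, -9.95789656e-05]), 'ft_force': array([-0.53181402, -0.09283183,  0.63955573]), 'ft_torque': array([ 0.01226245, -0.01180172, -0.00870908]), 'grip_width': 0.08529505706185936}
```

View pics/top1.png

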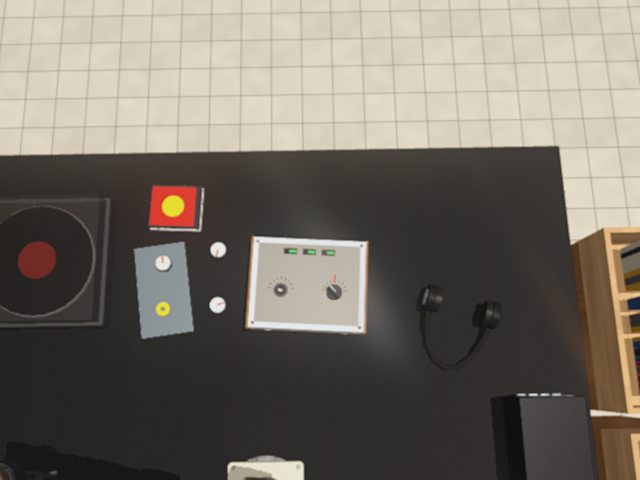

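View pics/scene1.png

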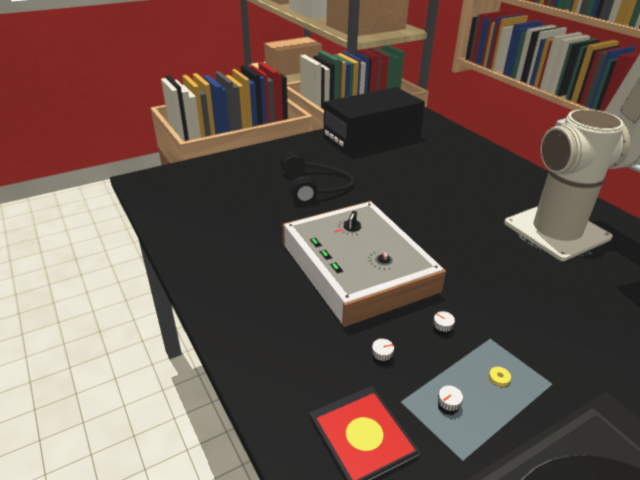

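The top view shows the mat knob at (163,263), the puck at (163,309), look-alikes at (218,250) and (218,305), the shaft at (280,289) and the balance knob at (334,292), with the red mark above it. The scene view agrees.

```bash
python3 - <<'E'
import numpy as np,cv2
z=np.load('top1.npz');im,P=z['im'],z['P']
m=(np.abs(P[...,2]-.075)<.012)&(np.abs(P[...,0]-.45)<.3)
m=cv2.morphologyEx(m.astype(np.uint8),cv2.MORPH_OPEN,np.ones((5,5)))
n,l,s,c=cv2.connectedComponentsWithStats(m)
k=1+np.argmax(s[1:,4]);print(s[k]);pts=P[l==k];print(np.nanmedian(pts[:,2]))
r=cv2.minAreaRect(pts[:,:2].astype(np.float32));print('mixer rect',r)
for nm,(u,v),h in[('knob',(163,263),(.028,.045)),('shaft',(280,289),(.084,.1)),('bal',(334,292),(.095,.12)),('puck',(163,309),(.009,.03))]:
    Q=P[v-14:v+15,u-14:u+15].reshape(-1,3);q=Q[(Q[:,2]>h[0])&(Q[:,2]<h[1])]
    print(nm,len(q),q.mean(0),(np.nanmin(q,0)+np.nanmax(q,0))/2,np.ptp(q,axis=0), P[v,u])
a=cv2.resize(im[240:285,140:188],None,fx=8,fy=8,interpolation=2)
b=cv2.resize(im[268:313,257:305],None,fx=8,fy=8,interpolation=2)
c=cv2.resize(im[268:313,310:358],None,fx=8,fy=8,interpolation=2)
e=np.zeros_like(a)
cv2.imwrite('pics/c1.png',np.vstack([np.hstack([a,b]),np.hstack([c,e])])[:600*2,:,::-1][:720])
cv2.imwrite('pics/c1.png',cv2.resize(np.hstack([a,b,c])[...,::-1],(800,250)))
E
```

```text
[  246   237   122    96 10388]
0.07669550575503781
mixer rect ((0.5457910895347595, -0.11332294344902039), (0.3104012906551361, 0.24171145260334015), 86.39996337890625)
knob 178 [0.61512718 0.27732685 0.03604525] [0.61608871 0.27825232 0.03650124] [0.04112599 0.04205849 0.01654807] [0.61356082 0.27626741 0.03603491]
shaft 57 [ 0.52805843 -0.03944894  0.08791529] [ 0.52982314 -0.03493596  0.0899085 ] [0.06796267 0.0519888  0.01170712] [ 0.52783452 -0.04324594  0.09496929]
bal 78 [ 0.5196042  -0.1822768   0.10918114] [ 0.52029739 -0.18179455  0.10641195] [0.03312735 0.03066122 0.02227755] [ 0.51579343 -0.18165475  0.10759479]
puck 218 [0.49279947 0.27834204 0.01443698] [0.49205617 0.27908929 0.01746492] [0.07714914 0.07695643 0.01680632] [0.49204936 0.27850418 0.00802301]
```

View pics/c1.png

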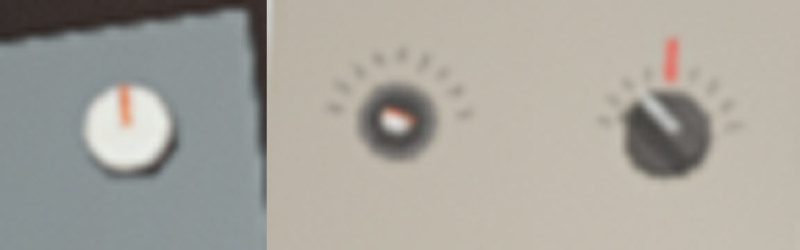

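Mixer yaw is about -3.6°. The balance line sits about +41° in the world and the silver knob's line about +6°. The shaft's flat points up and right, at roughly -15°. I'll move over the balance knob first.

Request:
play_rows --moves '[[1,[-2.75,-2.79,0],[0,0,0]],[1,[-2.75,-2.79,0],[0,0,0]],[1,[-2.75,-2.79,0],[0,0,0]],[1,[-2.75,-2.79,0],[0,0,0]],[1,[-2.75,-2.79,0],[0,0,0]],[1,[-2.75,-2.79,0],[0,0,0]],[1,[-2.75,-2.79,0],[0,0,0]],[1,[-2.75,-2.79,0],[0,0,0]],[1,[-2.75,-2.79,0],[0,0,0]],[1,[-2.75,-2.79,0],[0,0,0]]]'

```text
clock: 0.98
eef_pos: [0.3184, 0.1507, 0.2314]
tool_rot: [0.114, 0.993, 0.0, 0.0]
ft_force: [1.1, 0.8, 0.0]
grip_width: 0.0853
```

Request:
play_rows --moves '[[1,[-2.75,-2.79,0],[0,0,0]],[1,[-2.75,-2.79,0],[0,0,0]],[1,[-2.75,-2.79,0],[0,0,0]],[1,[-2.75,-2.79,0],[0,0,0]],[1,[-2.75,-2.79,0],[0,0,0]],[1,[-2.75,-2.79,0],[0,0,0]],[1,[-2.75,-2.79,0],[0,0,0]],[1,[-2.75,-2.79,0],[0,0,0]],[1,[-2.75,-2.79,0],[0,0,0]],[1,[0,0,0],[0,0,0]],[1,[0,0,0],[0,0,0]]]'

```text
clock: 1.9
eef_pos: [0.502, -0.1499, 0.2299]
tool_rot: [0.116, 0.993, 0.0, -0.001]
ft_force: [-0.3, 0.9, -0.3]
grip_width: 0.0854
```

```bash
python3 - <<'E'
from h import *
o=bot.get_obs();print(o['clock'],o['eef_pos'],o['joint_pos'],o['tool_rot'],o['ft_force'])
im,d,P,T,K,i=shot('wrist','w2.png');np.savez('w2',im=im,P=P,T=T,K=K)
E
```

```text
1.9 [ 0.50201225 -0.14989798  0.22992783] [-2.90269259e-01  2.90577586e-01  6.82691948e-02  1.35083690e+00
  1.77163181e-04 -5.71977040e-02] [ 1.16272209e-01  9.93216686e-01  2.90269670e-04 -1.14148766e-03] [-0.27481888  0.8742991  -0.26856672]
```

View pics/w2.png

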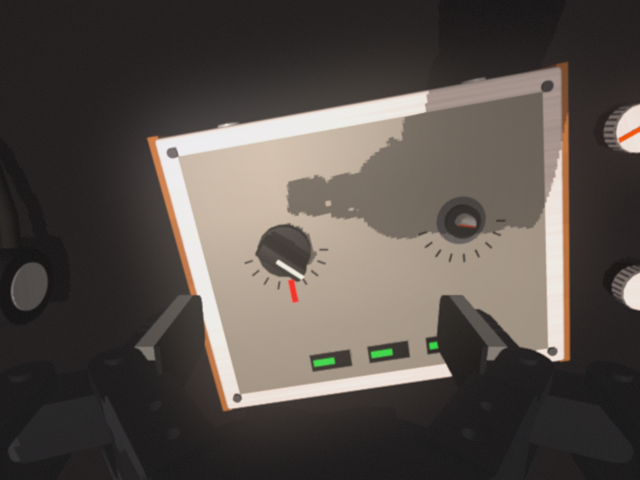

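The wrist view shows the balance knob at (285,250), with its white line running from (277,262) to (302,278). The red mark is at (293,291), and the shaft is at (465,222) with its orange flat below it.

```bash
cat >> h.py <<'E'
def onplane(uv,z,T,K):
    uv=np.atleast_2d(uv).astype(float)
    r=np.stack([(uv[:,0]-K[0,2])/K[0,0],-(uv[:,1]-K[1,2])/K[1,1],-np.ones(len(uv))],1)@T[:3,:3].T
    return T[:3,3]+r*((z-T[2,3])/r[:,2])[:,None]
def sel(mask,box):
    u0,v0,u1,v1=box; v,u=np.nonzero(mask[v0:v1,u0:u1]); return np.stack([u+u0,v+v0],1)
def line(p):
    c=p[:,:2].mean(0); w=np.linalg.svd(p[:,:2]-c,full_matrices=False)[2][0]; return c,np.degrees(np.arctan2(w[1],w[0])),np.ptp((p[:,:2]-c)@w)
E
python3 - <<'E'
from h import *
z=np.load('w2.npz');im=z['im'].astype(int);P,T,K=z['P'],z['T'],z['K']
r,g,b=im[...,0],im[...,1],im[...,2]
w=sel((im.min(2)>150),(268,255,308,281));
import sys
p=onplane(w,.109,T,K);print('white',len(w),line(p))
q=sel((r>180)&(g<110)&(b<110),(275,275,310,306));print('red',len(q),line(onplane(q,.0755,T,K)))
s=sel((r>120)&(r-b>50),(440,200,490,240));ps=onplane(s,.091,T,K);print('orange',len(s),line(ps))
print(im[214:232:1,455:480].sum(2)//3)
# mixer rect by depth
m=(np.abs(P[...,2]-.075)<.008);pts=P[m]
print(cv2.minAreaRect(pts[:,:2].astype(np.float32)),np.median(pts[:,2]))
Q=P[205:245,440:490].reshape(-1,3);Q=Q[(Q[:,2]>.087)&(Q[:,2]<.1)];print('shaft',len(Q),Q.mean(0),np.ptp(Q,axis=0))
Q=P[220:285,250:315].reshape(-1,3);Q=Q[(Q[:,2]>.1)];print('bar',len(Q),Q.mean(0),line(Q),cv2.minAreaRect(Q[:,:2].astype(np.float32)))
cv2.imwrite('pics/c3.png',cv2.resize(z['im'][195:250,430:500],None,fx=8,fy=8,interpolation=0)[...,::-1])
E
```

```text
white 215 (array([ 0.52755107, -0.18011441]), np.float64(-109.13588041703917), np.float64(0.028242284616961908))
red 132 (array([ 0.55564784, -0.18542616]), np.float64(-4.3387196662670355), np.float64(0.020081366131611586))
orange 25 (array([ 0.52897963, -0.04413644]), np.float64(70.84474522503929), np.float64(0.011212140344311766))
[[ 49  49  49  51  58  68  77  85  86  87  88  87  82  76  66  57  50  47
   48  47  47  48  47  49  57]
 [ 48  50  54  62  73  84  89  89  90  91  93  93  92  91  86  76  65  56
   51  49  46  47  48  49  53]
 [ 49  53  68  80  86  89  89  91  92  93  96  98  99 100  99  93  85  75
   61  50  48  49  47  46  50]
 [ 51  65  80  87  88  88  89  92  95  99 103 104 106 109 107 102 101  96
   84  65  52  48  47  47  49]
 [ 55  74  84  88  88  89  94  99 101 106 110 113 115 117 115 112 113 113
  103  84  62  50  47  48  49]
 [ 65  83  87  88  87  91 100 109 114 119 123 124 123 124 122 123 123 121
  117 103  77  55  47  48  47]
 [ 77  88  87  88  90  95 104 118 128 133 133 131 129 128 127 127 126 126
  125 117  97  65  49  47  48]
 [ 80  89  88  87  93  98 106 
[... 890 characters left out ...]
 49  48  48  49  60  68]
 [ 50  50  48  49  50  49  49  49  50  48  49  49  49  49  49  48  50  49
   48  47  49  52  54  65  68]
 [ 51  51  51  49  51  51  50  49  50  50  51  50  48  50  50  48  50  50
   50  48  47  55  63  69  70]]
((0.5397027134895325, -0.19730941951274872), (0.47760164737701416, 0.2446579486131668), 86.34697723388672) 0.07485686056557889
shaft 187 [ 0.52634551 -0.04393455  0.0898543 ] [0.01025592 0.01354012 0.00532617]
bar 975 [ 0.51886876 -0.18271029  0.10766244] (array([ 0.51886876, -0.18271029]), np.float64(42.22226582809138), np.float64(0.038644349484474726)) ((0.5201603770256042, -0.18315233290195465), (0.03864238038659096, 0.012420368380844593), 41.7144775390625)
```

View pics/c3.png

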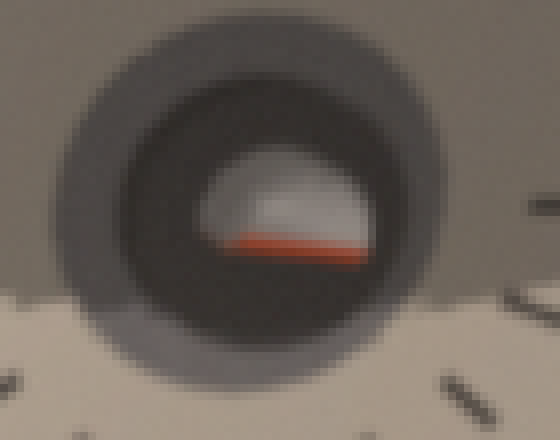

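Request:
play_rows --moves '[[1,[-1.28,-1.39,0],[0,0,0]],[1,[-1.28,-1.38,0],[0,0,0]],[1,[0,0,1],[0,0,-0.1205]],[1,[0,0,1],[0,0,-0.1205]],[1,[0,0,1],[0,0,-0.1205]],[1,[0,0,1],[0,0,-0.1205]],[1,[0,0,1],[0,0,-0.1205]],[1,[0,0,1],[0,0,-0.1205]],[1,[0,0,1],[0,0,-0.1205]],[1,[0,0,1],[0,0,-0.1205]],[1,[0,0,0],[0,0,0]],[1,[0,0,0],[0,0,0]]]'

```text
clock: 2.95
eef_pos: [0.5196, -0.1796, 0.1513]
tool_rot: [-0.358, 0.934, 0.001, -0.001]
ft_force: [-0.6, -1.0, -0.4]
grip_width: 0.085
```

```bash
python3 - <<'E'
from h import *
o=bot.get_obs();print(o['clock'],o['eef_pos'],o['joint_pos'],R.from_quat(o['tool_rot']).as_matrix().round(3),o['ft_force'])
im,d,P,T,K,i=shot('wrist','w3.png');np.savez('w3',im=im,P=P,T=T,K=K)
m=(P[...,2]>.1)&(P[...,2]<.115)&(np.hypot(P[...,0]-.52,P[...,1]+.183)<.03)
Q=P[m];print('bar',len(Q),Q.mean(0),line(Q),cv2.minAreaRect(Q[:,:2].astype(np.float32)))
v,u=np.nonzero(m);print(u.min(),u.max(),v.min(),v.max())
E
```

```text
2.95 [ 0.51963252 -0.17955254  0.15133292] [-3.32783086e-01  3.85349022e-01 -5.16073511e-03  1.18182374e+00
  1.61678775e-04 -1.06578610e+00] [[-0.743 -0.669 -0.001]
 [-0.669  0.743  0.001]
 [ 0.001  0.001 -1.   ]] [-0.56848329 -1.04000197 -0.40491382]
bar 1732 [ 0.51881957 -0.18466464  0.10824317] (array([ 0.51881957, -0.18466464]), np.float64(42.1515035229542), np.float64(0.03883753143274346)) ((0.5202440023422241, -0.18359854817390442), (0.03883308917284012, 0.01157606765627861), 42.016082763671875)
301 324 221 297
```

Request:
play_rows --moves '[[1,[0.22,-0.34,1.6],[0,0,0]],[1,[0,0,1.6],[0,0,0]],[1,[0,0,1.6],[0,0,0]],[1,[0,0,1.6],[0,0,0]],[-1,[0,0,0],[0,0,0]],[-1,[0,0,0],[0,0,0]],[-1,[0,0,0],[0,0,0]],[-1,[0,0,0],[0,0,0]],[-1,[0,0,0],[0,0,0]],[-1,[0,0,0],[0,0,0]],[-1,[0,0,0],[0,0,0]],[-1,[0,0,0],[0,0,0]]]'

```text
clock: 4.0
eef_pos: [0.5206, -0.1839, 0.0886]
tool_rot: [-0.359, 0.933, 0.001, 0.0]
ft_force: [-3.6, 3.9, 6.9]
grip_width: 0.0108
```

Request:
play_rows --moves '[[-1,[0,0,0],[0,0,0.1]],[-1,[0,0,0],[0,0,0.1]],[-1,[0,0,0],[0,0,0.1]],[-1,[0,0,0],[0,0,0.1]],[-1,[0,0,0],[0,0,0.1]],[-1,[0,0,0],[0,0,0.1]],[-1,[0,0,0],[0,0,0.1]],[-1,[0,0,0],[0,0,0.11]],[-1,[0,0,0],[0,0,0]],[-1,[0,0,0],[0,0,0]],[-1,[0,0,0],[0,0,0]]]'

```text
clock: 4.92
eef_pos: [0.5207, -0.1841, 0.0885]
tool_rot: [0.038, 0.999, 0.001, -0.0]
ft_force: [-3.4, 3.6, 5.9]
grip_width: 0.0108
```

Request:
play_rows --moves '[[-1,[0,0,0],[0,0,0]],[1,[0,0,0],[0,0,0]],[1,[0,0,0],[0,0,0]],[1,[0,0,0],[0,0,0]],[1,[0,0,0],[0,0,0]],[1,[0,0,-2],[0,0,0]],[1,[0,0,-2],[0,0,0]],[1,[0,0,-2],[0,0,0]],[1,[0,0,-2],[0,0,0]],[1,[0,0,-2],[0,0,0]],[1,[0,0,-2],[0,0,0]],[1,[0,0,0],[0,0,0]]]'

```text
clock: 5.92
eef_pos: [0.5236, -0.1861, 0.2118]
tool_rot: [0.038, 0.999, -0.001, 0.004]
ft_force: [0.5, -0.5, 2.3]
grip_width: 0.0853
```

```bash
python3 - <<'E'
from h import *
o=bot.get_obs();print(o['clock'],o['eef_pos'],o['joint_pos'],R.from_quat(o['tool_rot']).as_matrix().round(3),o['ft_force'])
im,d,P,T,K,i=shot('wrist','w4.png');np.savez('w4',im=im,P=P,T=T,K=K)
m=(P[...,2]>.1)&(P[...,2]<.115)&(np.hypot(P[...,0]-.52,P[...,1]+.183)<.03)
Q=P[m];print('bar',len(Q),line(Q),cv2.minAreaRect(Q[:,:2].astype(np.float32)))
I=im.astype(int);r,g,b=I[...,0],I[...,1],I[...,2]
q=np.argwhere((r>150)&(g<100)&(b<100)&(np.hypot(P[...,0]-.55,P[...,1]+.186)<.03))[:,::-1];print('red',len(q),line(onplane(q,.0755,T,K)))
w=np.argwhere((I.min(2)>150)&m)[:,::-1];print('white',len(w),line(onplane(w,.109,T,K)))
m=(P[...,2]>.087)&(P[...,2]<.1)&(np.hypot(P[...,0]-.528,P[...,1]+.043)<.015);Q=P[m];print('shaft',len(Q),Q.mean(0),np.ptp(Q,axis=0))
q=np.argwhere((r>110)&(r-b>50)&(np.hypot(P[...,0]-.529,P[...,1]+.043)<.012))[:,::-1]
if len(q): print('orange',q.mean(0),len(q),line(onplane(q,.091,T,K)))
E
```

```text
5.9167 [ 0.52356306 -0.18614253  0.21176372] [-3.41516292e-01  3.53236392e-01  1.08977889e-01  1.31838639e+00
 -1.40570341e-04 -2.65473885e-01] [[-0.997  0.076  0.008]
 [ 0.076  0.997 -0.003]
 [-0.008 -0.002 -1.   ]] [ 0.54207937 -0.54151337  2.29196677]
bar 1056 (array([ 0.51873112, -0.18348047]), np.float64(-4.853270567467719), np.float64(0.03819308418227898)) ((0.5199397206306458, -0.18339461088180542), (0.011723545379936695, 0.03819112107157707), 85.47493743896484)
red 101 (array([ 0.55845112, -0.18587084]), np.float64(-2.2404899250524903), np.float64(0.014439627950476455))
white 46 (array([ 0.53547635, -0.18468664]), np.float64(-0.427845244515643), np.float64(0.007023783472785556))
shaft 219 [ 0.52646724 -0.0443627   0.08979683] [0.01068278 0.01373749 0.00506338]
orange [525.  220.1] 40 (array([ 0.52916572, -0.04497342]), np.float64(70.89400659596436), np.float64(0.011765221797261069))
```

The balance line is now at about -4.7°, against -4.2° for the red mark, so step 1 is done. Next, the silver knob.

Request:
play_rows --moves '[[1,[-0.48,3.89,0],[0,0,0]],[1,[-0.48,3.89,0],[0,0,0]],[1,[-0.48,3.89,0],[0,0,0]],[1,[-0.48,3.89,0],[0,0,0]],[1,[-0.48,3.89,0],[0,0,0]],[1,[-0.48,3.89,0],[0,0,0]],[1,[-0.48,3.89,0],[0,0,0]],[1,[-0.48,3.89,0],[0,0,0]],[1,[-0.48,3.89,0],[0,0,0]],[1,[-0.48,3.89,0],[0,0,0]],[1,[-0.48,3.89,0],[0,0,0]],[1,[-0.48,3.89,0],[0,0,0]]]'

```text
clock: 6.97
eef_pos: [0.6135, 0.2776, 0.2053]
tool_rot: [0.038, 0.999, -0.001, -0.001]
ft_force: [0.9, -0.7, 0.4]
grip_width: 0.0854
```

Request:
play_rows --moves '[[1,[0,0,2],[0,0,0]],[1,[0,0,2],[0,0,0]],[1,[0,0,2],[0,0,0]],[1,[0,0,0],[0,0,0]],[1,[0,0,0],[0,0,0]]]'

```text
clock: 7.38
eef_pos: [0.6123, 0.2753, 0.1444]
tool_rot: [0.038, 0.999, -0.001, -0.003]
ft_force: [0.8, 0.7, 0.2]
grip_width: 0.0857
```

```bash
python3 - <<'E'
from h import *
o=bot.get_obs();print(o['clock'],o['eef_pos'],o['joint_pos'],R.from_quat(o['tool_rot']).as_matrix().round(3),o['ft_force'])
im,d,P,T,K,i=shot('wrist','w5.png');np.savez('w5',im=im,P=P,T=T,K=K)
I=im.astype(int);r,g,b=I[...,0],I[...,1],I[...,2]
m=(np.abs(P[...,2]-.035)<.005)&(np.hypot(P[...,0]-.615,P[...,1]-.277)<.04)
Q=P[m];print('knob',len(Q),cv2.minEnclosingCircle(Q[:,:2].astype(np.float32)),np.median(Q[:,2]))
q=np.argwhere(m&(r-b>70))[:,::-1];print('orange',len(q),q.mean(0),line(onplane(q,.035,T,K)))
v,u=np.nonzero(m);print(u.min(),u.max(),v.min(),v.max())
E
```

```text
7.3833 [0.61231623 0.2752543  0.14436169] [ 4.22483849e-01  6.34598069e-01  3.85588601e-01  1.32775084e+00
 -4.67492314e-05  4.98272782e-01] [[-0.997  0.076 -0.005]
 [ 0.076  0.997 -0.002]
 [ 0.005 -0.003 -1.   ]] [0.7701214  0.677403   0.16655054]
knob 2726 ((0.614768385887146, 0.27691999077796936), 0.020693479105830193) 0.034516927735863207
orange 145 [325.71724138 250.45517241] (array([0.62432054, 0.2780248 ]), np.float64(5.680642364702721), np.float64(0.018662624463692698))
293 353 206 264
```

View pics/w5.png

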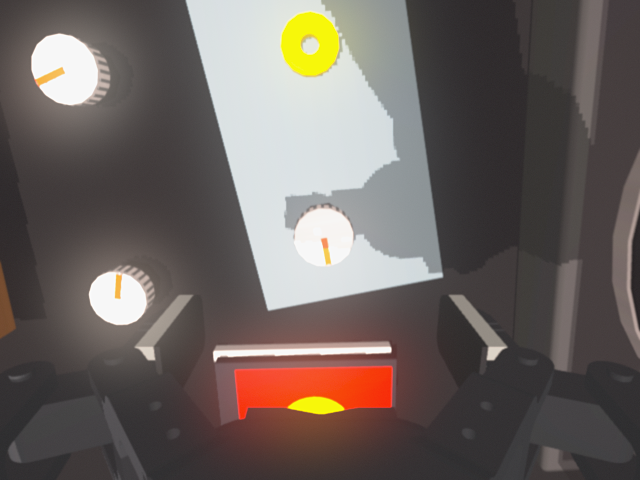

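The wrist view confirms the knob at (323,236), with its line at 5.7° and its centre at (0.6148, 0.2769). The puck at (310,44) is well clear.

Request:
play_rows --moves '[[1,[-0.24,0.18,2],[0,0,0]],[1,[0,0,2],[0,0,0]],[1,[0,0,2],[0,0,0]],[1,[0,0,2],[0,0,0]],[1,[0,0,2],[0,0,0]],[1,[0,0,2],[0,0,0]],[1,[0,0,1],[0,0,0]],[1,[0,0,0],[0,0,0]],[1,[0,0,0],[0,0,0]],[1,[0,0,0],[0,0,0]]]'

```text
clock: 8.27
eef_pos: [0.618, 0.2781, 0.0194]
tool_rot: [0.038, 0.999, 0.001, 0.002]
ft_force: [0.5, -0.7, 0.6]
grip_width: 0.0857
```

Request:
play_rows --moves '[[1,[0,0,0],[0,0,0]],[1,[0,0,0],[0,0,0]]]'

```text
clock: 8.43
eef_pos: [0.6176, 0.2781, 0.0191]
tool_rot: [0.038, 0.999, 0.001, 0.001]
ft_force: [-0.5, 0.1, -0.2]
grip_width: 0.0855
```

Request:
play_rows --moves '[[1,[0,0,0],[0,0,0]],[1,[0,0,0],[0,0,0]]]'

```text
clock: 8.6
eef_pos: [0.6169, 0.2778, 0.0181]
tool_rot: [0.038, 0.999, 0.0, 0.001]
ft_force: [0.3, -0.3, -0.3]
grip_width: 0.0856
```

Request:
play_rows --moves '[[1,[0.15,-0.08,1.15],[0,0,0]],[1,[0,0,0],[0,0,0]],[1,[0,0,0],[0,0,0]],[1,[0,0,0],[0,0,0]],[1,[0,0,0],[0,0,0]],[1,[0,0,0],[0,0,0]],[1,[0,0,0],[0,0,0]]]'

```text
clock: 9.18
eef_pos: [0.6152, 0.2771, 0.0062]
tool_rot: [0.038, 0.999, 0.0, 0.0]
ft_force: [1.2, -0.1, -0.3]
grip_width: 0.0856
```

Request:
play_rows --moves '[[-1,[0,0,0],[0,0,0]],[-1,[0,0,0],[0,0,0]],[-1,[0,0,0],[0,0,0]],[-1,[0,0,0],[0,0,0]],[-1,[0,0,0],[0,0,0]],[-1,[0,0,0],[0,0,0]],[-1,[0,0,0],[0,0,0]],[-1,[0,0,0],[0,0,0]]]'

```text
clock: 9.85
eef_pos: [0.6153, 0.277, 0.0061]
tool_rot: [0.038, 0.999, 0.0, 0.0]
ft_force: [-0.2, 1.0, 3.0]
grip_width: 0.0383
```

Request:
play_rows --moves '[[-1,[0,0,-1],[0,0,0]],[-1,[0,0,-2],[0,0,0]],[-1,[0,0,-2],[0,0,0]],[-1,[0,0,-2],[0,0,0]],[-1,[0,0,-2],[0,0,0]],[-1,[0,0,-2],[0,0,0]],[-1,[0,0,-2],[0,0,0]],[-1,[0,0,-1],[0,0,0]],[-1,[0,0,-0.5],[0,0,0]],[-1,[0,0,0],[0,0,0]]]'

```text
clock: 10.68
eef_pos: [0.6154, 0.2771, 0.1521]
tool_rot: [0.038, 0.999, 0.0, 0.001]
ft_force: [0.2, -0.0, -0.7]
grip_width: 0.0382
```

Request:
play_rows --moves '[[-1,[0.25,-1.36,0],[0,0,0]],[-1,[0.51,-2.72,0],[0,0,0]],[-1,[0.51,-2.72,0],[0,0,0]],[-1,[0.51,-2.72,0],[0,0,0]],[-1,[0.51,-2.72,0],[0,0,0]],[-1,[0.51,-2.72,0],[0,0,0]],[-1,[0.51,-2.72,0],[0,0,0]],[-1,[0.51,-2.72,0],[0,0,0]],[-1,[0.51,-2.72,0],[0,0,0]],[-1,[0.51,-2.72,0],[0,0,0]],[-1,[0.51,-2.72,0],[0,0,0]],[-1,[0.51,-2.72,0],[0,0,0]]]'

```text
clock: 11.68
eef_pos: [0.5311, -0.0317, 0.1491]
tool_rot: [0.038, 0.999, 0.0, -0.002]
ft_force: [0.1, -0.2, -1.0]
grip_width: 0.0387
```

Request:
play_rows --moves '[[-1,[0.26,-1.36,0],[0,0,0]],[-1,[0,0,0],[0,0,0.108]],[-1,[0,0,0],[0,0,0.108]],[-1,[0,0,0],[0,0,0.108]],[-1,[0,0,0],[0,0,0.108]],[-1,[0,0,0],[0,0,0]],[-1,[0,0,0],[0,0,0]],[-1,[0,0,0],[0,0,0]],[-1,[0,0,0],[0,0,0]],[-1,[0,0,0],[0,0,0]],[-1,[0,0,0],[0,0,0]],[-1,[0,0,0],[0,0,0]]]'

```text
clock: 12.68
eef_pos: [0.5292, -0.0439, 0.1508]
tool_rot: [0.251, 0.968, 0.0, 0.0]
ft_force: [0.9, 0.5, -0.6]
grip_width: 0.0384
```

```bash
python3 - <<'E'
from h import *
o=bot.get_obs();print(o['clock'],o['eef_pos'],R.from_quat(o['tool_rot']).as_matrix().round(3),o['ft_force'])
im,d,P,T,K,i=shot('wrist','w6.png');np.savez('w6',im=im,P=P,T=T,K=K)
I=im.astype(int);r,g,b=I[...,0],I[...,1],I[...,2]
ex,ey=o['eef_pos'][:2]
m=(np.abs(P[...,2]-.178)<.006)&(np.hypot(P[...,0]-ex,P[...,1]-ey)<.026)&(r>90)
Q=P[m];print('knob',len(Q),cv2.minEnclosingCircle(Q[:,:2].astype(np.float32)),np.median(Q[:,2]))
q=np.argwhere(m&(r-b>70))[:,::-1];print('orange',len(q),line(onplane(q,np.median(Q[:,2]),T,K)))
print(line(onplane(q,np.median(Q[:,2]),T,K))[0])
E
```

```text
12.6833 [ 0.52922257 -0.04387789  0.15084712] [[-0.874  0.486  0.   ]
 [ 0.486  0.874  0.   ]
 [-0.     0.    -1.   ]] [ 0.87330434  0.50101187 -0.60958901]
knob 11043 ((0.5255430936813354, -0.04180517792701721), 0.024509035050868988) 0.17921372851151726
orange 711 (array([ 0.53814323, -0.04678077]), np.float64(-19.205074121339894), np.float64(0.019405846485423595))
[ 0.53814323 -0.04678077]
```

View pics/w6.png

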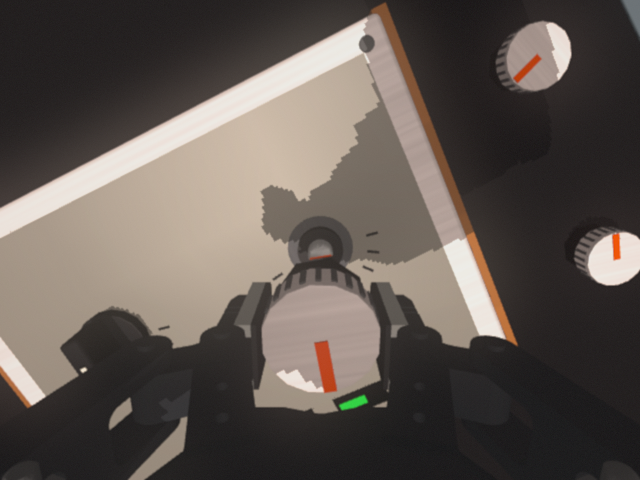

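The knob line is at -19.2°, matching the shaft at -19.1°, and the knob is centred on the TCP. I'll refine the shaft centre from the stored frames.

```bash
python3 - <<'E'
from h import *
for f in('w2','w4','w6'):
    z=np.load(f+'.npz');im,P=z['im'],z['P']
    rr=np.hypot(P[...,0]-.5285,P[...,1]+.044)
    for lo,hi,R0 in((.086,.094,.012),(.0785,.0845,.016)):
        Q=P[(P[...,2]>lo)&(P[...,2]<hi)&(rr<R0)]
        if len(Q)>5: print(f,lo,len(Q),cv2.minEnclosingCircle(Q[:,:2].astype(np.float32)),np.median(Q[:,2]))
    I=im.astype(int); q=np.argwhere((I[...,0]>100)&(I[...,0]-I[...,2]>40)&(rr<.012))[:,::-1]
    l=line(onplane(q,.091,z['T'],z['K']));print('  orange',len(q),l)
E
```

```text
w2 0.086 196 ((0.5276730060577393, -0.04392177611589432), 0.006872473284602165) 0.08998755981569659
w2 0.0785 717 ((0.5288918614387512, -0.04376887530088425), 0.013388407416641712) 0.08160768956904507
  orange 38 (array([ 0.52902969, -0.04430125]), np.float64(-109.44860951821349), np.float64(0.011946802943741744))
w4 0.086 226 ((0.5282585024833679, -0.044270724058151245), 0.007329655345529318) 0.08984524883963332
w4 0.0785 842 ((0.5291712880134583, -0.04391244798898697), 0.01359668280929327) 0.08155079472623236
  orange 47 (array([ 0.52912164, -0.04501946]), np.float64(-109.70368144851487), np.float64(0.011762800104986846))
w6 0.086 349 ((0.5282549858093262, -0.043669071048498154), 0.007036264985799789) 0.08997137446595108
w6 0.0785 893 ((0.5288431644439697, -0.04371275007724762), 0.013110162690281868) 0.08158700269619201
  orange 528 (array([ 0.5786053 , -0.06931142]), np.float64(-26.751644329662618), np.float64(0.07594270574775606))
```

Request:
play_rows --moves '[[-1,[0.06,-0.03,1],[0,0,0]],[-1,[0,0,1.2],[0,0,0]],[-1,[0,0,1.2],[0,0,0]],[-1,[0,0,1.2],[0,0,0]],[-1,[0,0,0.6],[0,0,0]],[-1,[0,0,0],[0,0,0]],[-1,[0,0,0],[0,0,0]],[-1,[0,0,0],[0,0,0]],[-1,[0,0,0],[0,0,0]],[-1,[0,0,0],[0,0,0]],[-1,[0,0,0],[0,0,0]],[-1,[0,0,0],[0,0,0]]]'

```text
clock: 13.73
eef_pos: [0.5288, -0.0439, 0.0992]
tool_rot: [0.251, 0.968, 0.0, 0.0]
ft_force: [1.0, -0.4, -1.1]
grip_width: 0.0385
```

Request:
play_rows --moves '[[-1,[0,0,0.15],[0,0,0]],[-1,[0,0,0.15],[0,0,0]],[-1,[0,0,0.15],[0,0,0]],[-1,[0,0,0.15],[0,0,0]],[-1,[0,0,0],[0,0,0]],[-1,[0,0,0],[0,0,0]],[-1,[0,0,0],[0,0,0]]]'

```text
clock: 14.32
eef_pos: [0.5285, -0.0439, 0.0928]
tool_rot: [0.251, 0.968, -0.0, -0.0]
ft_force: [0.5, 0.4, -0.3]
grip_width: 0.0382
```

Request:
play_rows --moves '[[-1,[0,0,0.15],[0,0,0]],[-1,[0,0,0.15],[0,0,0]],[-1,[0,0,0.15],[0,0,0]],[-1,[0,0,0.15],[0,0,0]],[-1,[0,0,0],[0,0,0]],[-1,[0,0,0],[0,0,0]],[-1,[0,0,0],[0,0,0]]]'

```text
clock: 14.9
eef_pos: [0.5285, -0.0439, 0.0868]
tool_rot: [0.251, 0.968, -0.0, 0.0]
ft_force: [0.3, 0.7, -0.3]
grip_width: 0.0381
```

The knob is sliding on freely. Now I'll press it against the washer.

Request:
play_rows --moves '[[-1,[0,0,0.15],[0,0,0]],[-1,[0,0,0.15],[0,0,0]],[-1,[0,0,0.15],[0,0,0]],[-1,[0,0,0.1],[0,0,0]],[-1,[0,0,0],[0,0,0]],[-1,[0,0,0],[0,0,0]],[-1,[0,0,0],[0,0,0]],[-1,[0,0,0],[0,0,0]]]'

```text
clock: 15.57
eef_pos: [0.5289, -0.044, 0.0821]
tool_rot: [0.251, 0.968, 0.0, 0.001]
ft_force: [-1.8, -0.0, 5.5]
grip_width: 0.0383
```

Request:
play_rows --moves '[[-1,[0,0,0.15],[0,0,0]],[-1,[0,0,0.15],[0,0,0]],[-1,[0,0,0.1],[0,0,0]],[-1,[0,0,0],[0,0,0]],[-1,[0,0,0],[0,0,0]],[-1,[0,0,0],[0,0,0]],[-1,[0,0,0],[0,0,0]]]'

```text
clock: 16.15
eef_pos: [0.529, -0.044, 0.0799]
tool_rot: [0.251, 0.968, 0.0, 0.001]
ft_force: [-4.8, -0.1, 16.8]
grip_width: 0.0386
```

Request:
play_rows --moves '[[-1,[0,0,0],[0,0,0]],[-1,[0,0,0],[0,0,0]],[-1,[0,0,0],[0,0,0]],[-1,[0,0,0],[0,0,0]],[-1,[0,0,0],[0,0,0]],[-1,[0,0,0],[0,0,0]]]'

```text
clock: 16.65
eef_pos: [0.529, -0.044, 0.0799]
tool_rot: [0.251, 0.968, 0.0, 0.001]
ft_force: [-4.6, -0.1, 17.2]
grip_width: 0.038
```

```bash
python3 - <<'E'
from h import *
im,d,P,T,K,i=shot('wrist','w7.png');o=bot.get_obs()
I=im.astype(int);r,b=I[...,0],I[...,2]
m=(np.abs(P[...,2]-.11)<.008)&(np.hypot(P[...,0]-.529,P[...,1]+.044)<.026)&(r>90)
Q=P[m];q=np.argwhere(m&(r-b>70))[:,::-1];print('knob top z',np.median(Q[:,2]),'tilt n',np.linalg.svd(Q-Q.mean(0),full_matrices=False)[2][2],'orange',len(q),line(onplane(q,.109,T,K)))
print(o['clock'],o['eef_pos'],o['ft_force'],o['ft_torque'])
m=(P[...,2]>.1)&(P[...,2]<.115)&(np.hypot(P[...,0]-.52,P[...,1]+.183)<.022);B=P[m];print('bar',len(B),line(B) if len(B)>20 else '')
E
```

```text
knob top z 0.10842211259138068 tilt n [-0.0100608   0.0115501   0.99988268] orange 716 (array([ 0.53747963, -0.04674631]), np.float64(-19.164482025779343), np.float64(0.01922767019592422))
16.7 [ 0.52904447 -0.04398738  0.07994084] [-5.1936474   0.62534736 16.52485259] [0.03314816 1.16508759 0.02291131]
bar 0
```

View pics/w7.png

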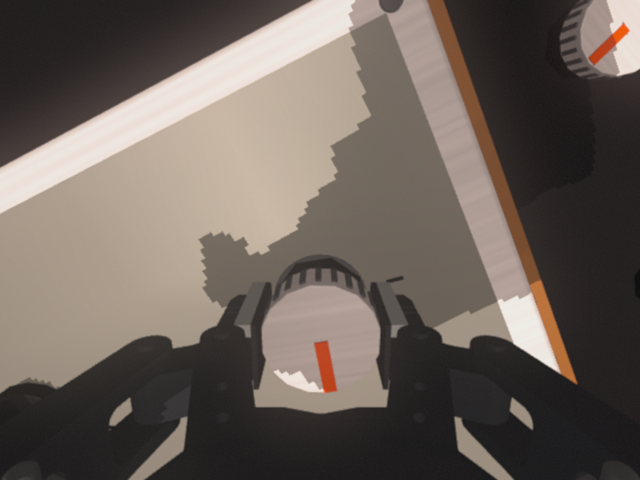

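The knob's top is at 0.1084 m, where 0.109 m means fully home. Its line is at -19.2°, it stands upright, and the force is steady at about 17 N. I'm handing the job in.

```bash
python3 -c "
from workcell import bot
print(bot.job_done()); print(bot.get_obs()['ft_force'])"
```

```text
the job is handed in; nothing more can be done
None
the job is handed in; nothing more can be done
```

I turned the balance knob to the red mark. I then moved the leftmost silver knob from the mat onto the shaft with the flats matched, and handed the job in at about 16.7 s with the knob still gripped and pressed down. The hand-in gives no verdict.

**Balance knob:** after I released it, its bar stood at about -4.7° and the red mark at about -4.2°, inside the 8° limit. It was out of view in the last picture, so I did not re-measure it at the end. Nothing went near it after that.

**Silver knob (last checks):**
- **Height:** its top was at 0.1084 m, where fully home is about 0.109 m. The gripper's own height agreed.
- **Flats:** the knob's line was at -19.2° and the shaft's flat at about -19.1°.
- **Centring and tilt:** it was within about 1 mm of the shaft axis and upright to about 1°.
- **Force:** it pressed down with a steady 17 N, well above the 9 N that flattens the washer. There was also a sideways load of about 5 N.

**Bystanders:** I felt no contact with the puck, headphones or cases, but took no final picture of them.

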